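Tare the balance

ROBOT

A 6-joint arm with a two-finger parallel gripper is mounted at the origin on the work surface. World frame = base frame: x ahead of the robot, y to its left, z up, the work surface at z = 0. Lengths are in m, angles in rad, forces in N, time in s.
With the tool pointing down it reaches from about 0.325 to 0.9 m from the base axis. Payload 6.1 kg.
Tool frame: the origin (TCP) lies midway between the tips of the shut fingers; the grasp point (between the pads) lies 19 mm behind it; z points along the fingers, y is the line along which they close (so a half turn about z gives the same grasp; the last joint's range is limited). The gripper opens to 85 mm and grips with 20 to 120 N. Pads are 22 mm wide; open, the fingers measure 114 mm over their backs; the gripper's body (76 mm by 85 mm) begins 54 mm behind the grasp point. The pads swing forward as they close: fully open they stand 13 mm farther back than shut.
Start: joints at [1.013, 0.22, 1.526, -0, 1.395, -0.126], TCP at [0.262, 0.568, 0.231] pointing down, gripper open.
Joint ranges: [-2.98, 2.98], [-0.91, 2.08], [0.09, 2.57], [-1.24, 4.39], [0.2, 2.65], [-2.68, 2.68]. Speed limits (rad/s): [2.57, 2.57, 3.01, 3.14, 3.14, 3.14].

INTERFACE

Orientations are given as [roll, pitch, yaw] about the fixed x, y, z axes, in that order (R = Rz(yaw) Ry(pitch) Rx(roll)).
In Python, from plant import movep, move_l, set_joints, gripper_to, hold, inverse_kinematics, observe, get_image, get_calibration, Unreachable, job_done gives the robot as it stands. Calls block until the motion is done:
- movep(position, orientation): joint-space move of the TCP to a pose.
- move_l(position, feed=0.15, rotation=None, max_force=None): straight line of the TCP; rotation=None keeps the orientation; feed is the mean speed in m/s. With max_force (N) it stops when the force on the tool has changed by that much, and returns True; else False.
- set_joints(angles): joint-space move.
- gripper_to(opening, f_grip=None): finger opening in m; f_grip is the grip in N (None keeps the last); returns when the fingers have stopped.
- hold(seconds).
- inverse_kinematics(position, orientation): joint angles nearest the present ones, or None.
- observe(): the state.
- get_image(name): name is "side" or "top"; returns (picture, depth): 384x512x3 uint8, red, green, blue; 384x512 float32, m along the optical axis (not along the pixel's ray), 0 where there is no reading.
- get_calibration(name): a dict with "intrinsics" (3x3 intrinsics, pixels), "world_from_camera" (4x4, takes a point from camera to world coordinates). Camera axes: x right, y down, z forward; pixel columns grow to the right and rows downward; lengths in m; the calibration is good to about 2 mm. A picture is of the moment at which its call begins. get_calibration takes no time and is no camera call.
A pose or a line that the arm cannot do raises Unreachable and nothing moves.
- job_done(): hands the job in; it is judged then, once.
The state is a dict: "time_s": time; "q": joint angles; "joint_velocities": joint speeds; "joint_torque": joint torques, N m; "eef_pos": TCP position; "tcp_rot": TCP orientation; "ft_force": force on the tool from outside, world axes, zero at the start; "torque": the same for the moment, N m; "opening": finger opening in m; "grasp_force": force on a finger pad.
Only numpy, scipy, OpenCV 4.12 (cv2) and the standard library are available. Lean on these libraries where they do the work, as an engineer would, in place of code of your own. Each camera call takes 0.05 s, during which the arm holds its last target. There are 200 camera calls.

TASK

Tare the lab balance with the empty beaker on its pan: push the sliding glass cover of the draft shield fully shut towards the front, then press the tare key (the one long bar-shaped key below the display), let it spring back, and draw the hand clear. Use a light touch of the fingertips only: grip and lift nothing, never press the tare key while the cover is open, press no other key, and leave the beaker and the bottle, jar and vial beside the balance where they stand.

Things in the scene. Friction and masses are not known exactly. Their poses are not given: they have to be found in the camera images.
- balance: Fixed white precision balance, 330 long (x), 210 wide (y), 206 mm high. Origin: centre of the underside, on the bench; x from its front (key panel, robot's side) to its back, y to its left, z up. Front panel: x -165 to -55 mm, sloping at 12.8 deg from 40 mm high at the front to 65 mm, with the flat display in its upper half and a row of four keys in its lower half.
- shield_front (a point): Top middle of the draft shield's front glass: x = -55, y = 0, z = 183 mm in the balance's axes. The shield is a clear glass box round the steel pan (x -55 to 115, y -102 to 102 mm); its two side rails (top 190 mm) run over the rear column (x 115 to 165, top 181 mm). Its soft seat gives 1 mm per 2.5 N along x and springs back. Pan: centre x = 30 mm, 110 across, top 75 mm high.
- cover (a joint): How far the glass cover on top of the draft shield is slid open towards the balance's back (+x), in m: 0 fully shut against its stop, 0.105 fully open. A 165 x 186 mm plate, top face 188 to 189 mm above the bench; shut, its front edge is at x = -55 mm. It slides level with 1.5 N of friction plus 6 N per m/s, stays where it is left.
- ridge (a point): Top middle of the finger ridge's rear face, 205 mm above the bench; moves with the cover; axes as the balance. The ridge: an upright black bar across the cover near its front edge, 70 mm long (y), 12 thick (x), 13.5 tall, with a 4 mm wide crown 2.5 mm higher; 130 mm of flat cover lie behind it. Shut, this point is at x = -24, y = 0 mm of the balance. Push the rear face towards the front to shut.
- tare_key_top (a point): Centre of the top face of the tare key, the long grey bar key in the middle of the row, 50 (along the balance's y) by 18 mm, 6 mm proud of the panel. Its z axis is the panel's normal (leaning 12.8 deg to the balance's front), its y axis the balance's. The next keys' edges are 48 to 54 mm from this centre; the draft shield's front glass stands 86 mm behind it.
- tare_key (a joint): How far the tare key is pressed in, in m: 0 up, 0.005 at its stop. Its spring starts at 1.2 N, takes 3.6 N at 2 mm (where it registers) and 7.2 N at the stop, and pushes it back up when released.
- power_key (a joint): The round key, 16 mm across, centre 62 mm to the balance's left (+y) of the tare key's; pressed depth in m, 0 to 0.005, same spring.
- mode_key (a joint): The square 15 mm key whose centre is 56 mm to the balance's right (-y) of the tare key's; pressed depth in m, same spring.
- print_key (a joint): The square 15 mm key whose centre is 85 mm to the balance's right (-y) of the tare key's; pressed depth in m, same spring.
- beaker: Empty glass beaker, 58 mm across the rim and 65 mm tall, loose, upright on the pan inside the draft shield. Origin: centre of its underside.
- wash_bottle: White plastic wash bottle with a bent spout, 72 mm across, 170 mm to the cap's top and 211 mm to the top of the spout, which reaches 48 mm out along its -x; loose, upright on the bench beside the balance. Origin: centre of its underside.
- jar: Glass jar with a metal lid, 76 mm across, 115 mm tall, loose, upright beside the balance. Origin: centre of its underside.
- vial: Small capped sample vial, 28 mm across, 58 mm tall, loose, upright beside the balance. Origin: centre of its underside.
There are look-alikes about, which are no part of the job. What is shaped like the beaker but blue or turquoise is not meant.

How it is judged:
By the outcome, as a careful person would: the job done as asked, in the order asked, and still so for the second after the job is handed in, with the robot touching nothing.
It also fails if it takes over 51 s, if anything falls off the work surface, if the arm or the gripper's body presses on something with over 40 N, if the wrist force passes 120 N, or if a joint passes its speed limit or range.

## Working session

There is one attempt and no reset: what is moved stays moved. The work goes in short steps, each a Python script; the robot and the scene stay as the last script left them, time stands still between calls to the robot, and variables do not carry over. Pictures are saved under pics/ and viewed, at most 10 in all, crops included, and the job is handed in when it is done.

```bash
mkdir -p pics; ls
python3 - <<'E'
from plant import *
import cv2,numpy as np
for n in("top","side"):
    im,d=get_image(n); cv2.imwrite(f"pics/{n}0.png",im[:,:,::-1]); np.save(f"pics/{n}0.npy",d)
    c=get_calibration(n); print(n,c["intrinsics"],c["world_from_camera"])
s=observe();print(s["time_s"],s["tcp_rot"],s["opening"])
E
```

```text
pics
top [[411.6190438    0.         252.89522324]
 [  0.         411.6190438  192.14626941]
 [  0.           0.           1.        ]] [[ 0.00937015 -0.99452555  0.10407274  0.510589  ]
 [-0.9995164  -0.01240126 -0.0285161   0.0697514 ]
 [ 0.02965063 -0.10375521 -0.9941608   1.07489431]
 [ 0.          0.          0.          1.        ]]
side [[467.1296476    0.         261.91035625]
 [  0.         467.1296476  189.0603975 ]
 [  0.           0.           1.        ]] [[-0.99805347 -0.05704449  0.02520302  0.60397139]
 [-0.06042373  0.78449843 -0.61718003  0.65219274]
 [ 0.01543499 -0.61750153 -0.78641822  0.90723487]
 [ 0.          0.          0.          1.        ]]
0.1 [-3.13982052e+00 -1.92493857e-04  2.70982647e+00] 0.08562688765621466
```

View pics/top0.png

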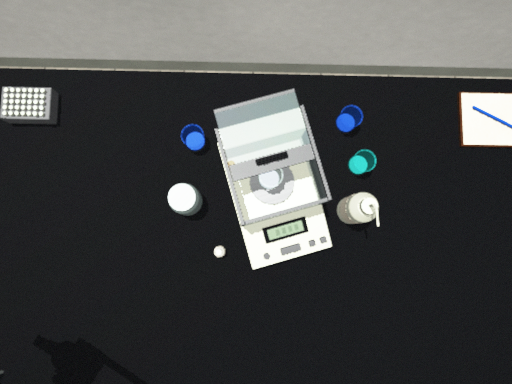

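View pics/side0.png

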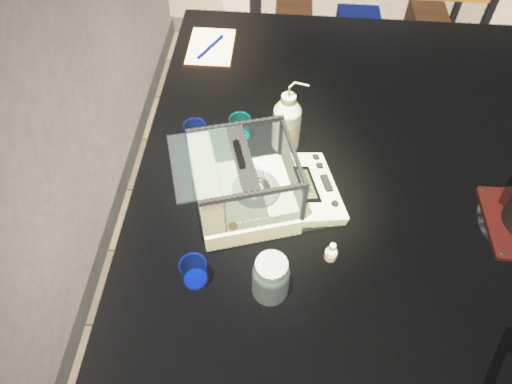

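The top picture shows the balance, with the tare bar at about (290,249), power key (266,256), mode (312,243) and print (323,240). The cover's black ridge is at about (272,158). The jar is at (185,198), the vial at (220,252) and the bottle at (360,208). The blue and turquoise beakers are look-alikes. The side picture agrees, with the ridge at (239,153) and the tare key at (327,183).

```bash
cat > h.py <<'E'
import numpy as np, cv2
from plant import *
def pt(n,u,v,z=None,d=None):
    """world point of a pixel: at height z, or from depth d"""
    c=get_calibration(n);K=c["intrinsics"];T=c["world_from_camera"]
    r=T[:3,:3]@np.linalg.solve(K,[u,v,1.]);o=T[:3,3]
    return o+r*((z-o[2])/r[2] if d is None else d)
def px(n,p):
    c=get_calibration(n);T=np.linalg.inv(c["world_from_camera"]);q=c["intrinsics"]@(T[:3,:3]@p+T[:3,3]);return q[:2]/q[2]
E
python3 - <<'E'
from h import *
im=cv2.imread("pics/top0.png");d=np.load("pics/top0.npy")
c=im[85:270,205:340];cv2.imwrite("pics/c1.png",cv2.resize(c,None,fx=3.2,fy=3.2,interpolation=cv2.INTER_CUBIC)[:600])
g=cv2.cvtColor(im,6)
# dark blobs on the panel
m=(g<110).astype('uint8');m[:235]=0;m[265:]=0;m[:,:255]=0;m[:,330:]=0
n,l,s,ce=cv2.connectedComponentsWithStats(m)
for i in range(1,n):
    if 8<s[i,4]<400:
        u,v=ce[i];dd=np.median(d[l==i]);print(s[i,4],ce[i].round(1),pt("top",u,v,d=dd).round(4))
for u,v in[(272,158),(262,160),(282,156),(240,168),(305,157),(270,140),(290,130),(280,262),(185,198),(220,252),(368,208)]:
    print((u,v),im[v,u],pt("top",u,v,d=d[v,u]).round(4))
E
```

```text
68 [275.6 238. ] [ 0.5044 -0.0166  0.0547]
(272, 158) [44 43 43] [0.6758 0.0045 0.2053]
(262, 160) [43 42 41] [0.671 0.026 0.206]
(282, 156) [37 38 38] [ 0.6808 -0.0172  0.2039]
(240, 168) [198 199 199] [0.6556 0.0729 0.1905]
(305, 157) [187 187 184] [ 0.6822 -0.0692  0.1893]
(270, 140) [218 225 213] [0.7195 0.0077 0.1867]
(290, 130) [239 244 238] [ 0.7425 -0.0364  0.1876]
(280, 262) [52 56 55] [ 0.4426 -0.0326  0.0031]
(185, 198) [253 253 252] [0.5958 0.201  0.1108]
(220, 252) [254 255 254] [0.4689 0.1198 0.0542]
(368, 208) [252 254 254] [ 0.573  -0.2119  0.1711]
```

View pics/c1.png

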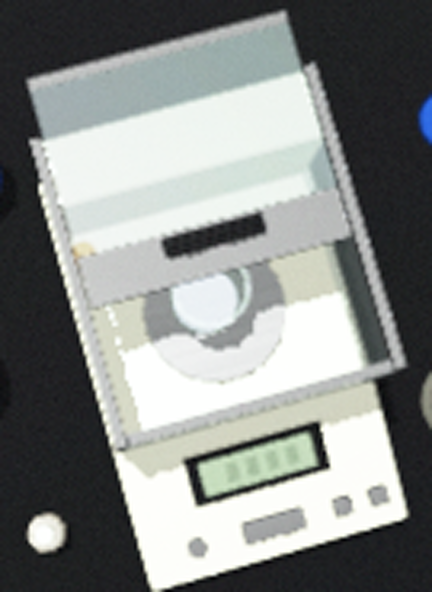

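The crop shows the tare bar at full-picture (290.6,249.4) between the round power key (left) and the two square keys (right). The ridge is centred at (271.9,158.4) on the grey front strip of the open cover. The real beaker is the clear one on the pan, under the glass. Next I'll get the key and ridge centroids more precisely.

Run:
```python
from h import *
im=cv2.imread("pics/top0.png");d=np.load("pics/top0.npy");g=cv2.cvtColor(im,6)
m=(g<185).astype('uint8')
def blobs(m,lo,hi):
    n,l,s,ce=cv2.connectedComponentsWithStats(m)
    return [(s[i,4],ce[i]) for i in range(1,n) if lo<s[i,4]<hi]
mk=np.zeros_like(m);cv2.fillPoly(mk,[np.array([(258,251),(326,232),(329,246),(264,263)])],1)
for a,c in blobs(m&mk,8,200): print("key",a,c.round(1),pt("top",*c,z=.0515).round(4),"depthz",pt("top",*c,d=d[int(round(c[1])),int(round(c[0]))]).round(4))
mk[:]=0;mk[148:170,252:292]=1
r=(g<90).astype('uint8')&mk
for a,c in blobs(r,20,600): print("ridge",a,c,pt("top",*c,z=.2035).round(4))
v,u=np.nonzero(r);P=np.array([pt("top",a,b,z=.2035)[:2] for a,b in zip(u,v)]);w,V=np.linalg.eigh(np.cov(P.T));print(V[:,1],cv2.minAreaRect(P.astype('float32')*1000))
# side ridge and key check
im=cv2.imread("pics/side0.png");d=np.load("pics/side0.npy");g=cv2.cvtColor(im,6)
mk=np.zeros_like(g);mk[135:172,228:250]=1
for a,c in blobs((g<90).astype('uint8')&mk,20,600): print("side ridge",a,c,pt("side",*c,z=.2).round(4),pt("side",*c,d=d[int(c[1]),int(c[0])]))
mk[:]=0;mk[172:195,319:335]=1
for a,c in blobs((g<170).astype('uint8')&mk,20,600): print("side tare",a,c,pt("side",*c,z=.0515).round(4),pt("side",*c,d=d[int(c[1]),int(c[0])]))
```

```text
key 28 [322.6 239.2] [ 0.5023 -0.1339  0.0515] depthz [ 0.5023 -0.134   0.0512]
key 30 [311.6 242.5] [ 0.4939 -0.1065  0.0515] depthz [ 0.4939 -0.1065  0.0515]
key 128 [289.9 248.8] [ 0.478  -0.0524  0.0515] depthz [ 0.4779 -0.0527  0.049 ]
key 23 [266.4 255.7] [0.4607 0.0057 0.0515] depthz [0.4606 0.0054 0.048 ]
ridge 198 [271.70707071 158.22222222] [0.6757 0.005  0.2035]
[-0.27479174  0.96150377] ((675.3761596679688, 5.434284210205078), (14.038479804992676, 68.55956268310547), 16.915912628173828)
side ridge 55 [236.76363636 146.83636364] [ 0.6853 -0.01    0.2   ] [ 0.68502617 -0.00795056  0.20217723]
side tare 22 [333.04545455 174.90909091] [ 0.4642 -0.0747  0.0515] [ 0.45589535 -0.11764614  0.00097126]
```

```bash
cat >> h.py <<'E'
YAW=np.radians(16.4);ex=np.array([np.cos(YAW),np.sin(YAW),0]);ey=np.array([-np.sin(YAW),np.cos(YAW),0])
ridge=np.array([.6757,.005,0]);tare=np.array([.478,-.0525,.0508])
down=[np.pi,0,YAW];tilt=[np.pi,-np.radians(12.8),YAW];nrm=-np.sin(np.radians(12.8))*ex+np.array([0,0,np.cos(np.radians(12.8))])
def st(t=""):
    s=observe();p=np.array(s["eef_pos"]);print(t,round(s["time_s"],2),p.round(4),"F",np.round(s["ft_force"],2),"bal",((p-tare)@ex*1000-141).round(1),((p-tare)@ey*1000).round(1))
E
python3 - <<'E'
from h import *
gripper_to(0)
st();p=ridge+.042*ex
print(inverse_kinematics(p+[0,0,.26],down),inverse_kinematics(tare+.05*nrm,tilt))
q=np.array(observe()["eef_pos"]);move_l(q+[0,0,.05]);
movep(p+[0,0,.26],down);st()
print(move_l(p+[0,0,.197],feed=.05,max_force=4));st()
im,d=get_image("side");cv2.imwrite("pics/s1.png",cv2.resize(im[90:260,140:370,::-1],None,fx=3,fy=3,interpolation=2))
E
```

```text
0.87 [0.2616 0.5676 0.2313] F [ 0.45 -0.65  0.11] bal -173.5 656.0
[-8.64278727e-02  4.24328416e-01  1.21963456e+00 -4.44089210e-16
  1.49762968e+00  1.19813446e+00] [-0.38661153 -0.17258133  2.20620839  0.17191847  0.9392157   0.80802066]
 3.88 [0.7159 0.0181 0.2602] F [-0.02 -0.53  0.09] bal 107.2 0.5
False
 5.29 [0.7163 0.0168 0.1976] F [-0.79 -0.16 -0.54] bal 107.2 -0.8
```

View pics/s1.png

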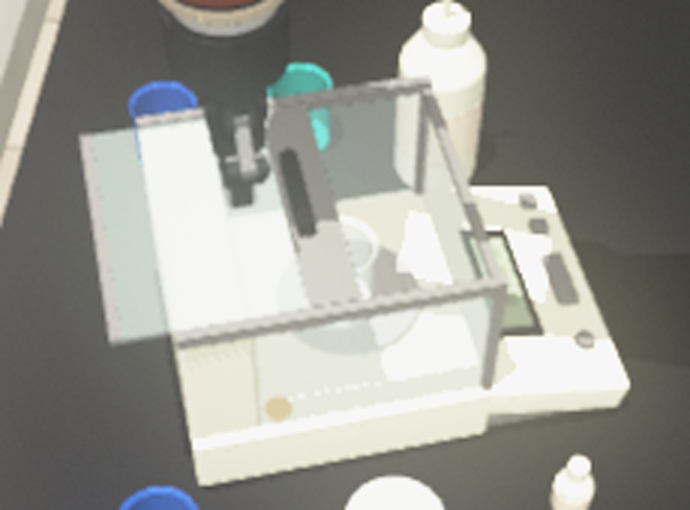

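The closed fingertips at crop (243,195) stand just behind the ridge (297,190), near its middle and clear of the cover. Pushing now.

Run:
```python
from h import *
p=ridge+.042*ex+[0,0,.197]
print(move_l(p-.085*ex,feed=.05,max_force=7));st("mid")
print(move_l(p-.155*ex,feed=.025,max_force=7));st("end")
s=np.array(observe()["eef_pos"]);move_l(s+.015*ex,feed=.06);st("back")
move_l(s+.015*ex+[0,0,.07]);st("up")
move_l(s+.09*ex+[0,0,.09])
im,d=get_image("top");cv2.imwrite("pics/t2.png",cv2.resize(im[85:270,205:340,::-1],None,fx=3.2,fy=3.2,interpolation=2));np.save("pics/t2.npy",d);cv2.imwrite("pics/t2r.png",im[:,:,::-1])
im,d=get_image("side");cv2.imwrite("pics/s2.png",cv2.resize(im[90:260,140:370,::-1],None,fx=3,fy=3,interpolation=2))
```

```text
False
mid 7.19 [ 0.6346 -0.0071  0.1971] F [ 1.75 -0.52  0.19] bal 22.0 -0.7
True
end 8.75 [ 0.5997 -0.0175  0.1972] F [ 5.33  1.61 -1.27] bal -14.4 -0.8
back 9.16 [ 0.6139 -0.0131  0.1967] F [-0.9  -0.17 -0.17] bal 0.5 -0.6
up 9.78 [ 0.6137 -0.0133  0.2665] F [ 0.31 -0.49 -0.71] bal 0.2 -0.7
```

View pics/s2.png

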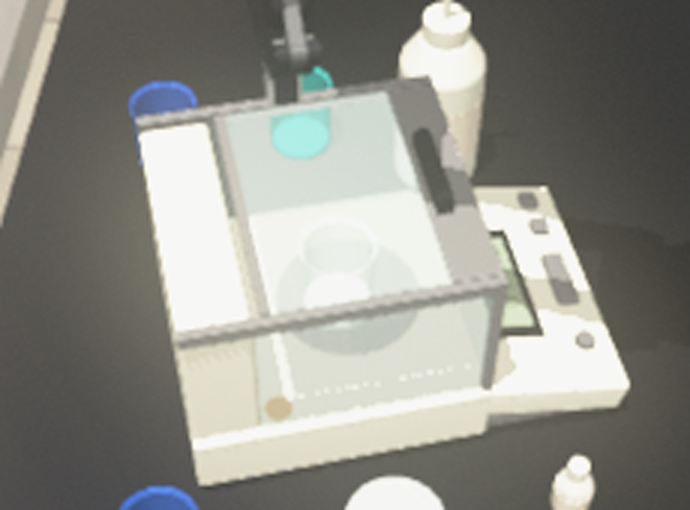

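View pics/t2.png

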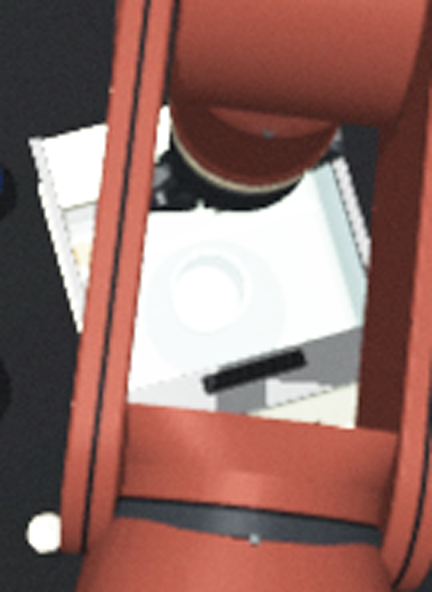

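The ridge now sits at the front (side crop (435,170), top crop (254,370)) and the grey strip is flush with the frame. The push stopped where the tip should be when shut. The beaker is upright in its place. Next is a numeric check of both, then a move to hover over the key.

Run:
```python
from h import *
im=cv2.imread("pics/t2r.png");g=cv2.cvtColor(im,6)
m=(g<90).astype('uint8');k=np.zeros_like(m);k[190:212,266:302]=1
n,l,s,ce=cv2.connectedComponentsWithStats(m&k);i=1+s[1:,4].argmax();r=pt("top",*ce[i],z=.2035)
print("ridge bal x",(r-tare)@ex*1000-141,"y",(r-tare)@ey*1000,"moved",np.linalg.norm((r-ridge)[:2]))
print("tare from side",pt("side",140+561/3,90+279/3,z=.0515))
movep(tare+.19*nrm,tilt);st()
move_l(tare+.02*nrm,feed=.12);st()
im,d=get_image("side");cv2.imwrite("pics/s3.png",cv2.resize(im[130:240,260:400,::-1],None,fx=5,fy=5,interpolation=2))
```

```text
ridge bal x -30.138715301718292 y -1.1112088037513026 moved 0.09503080085540165
tare from side [ 0.47926358 -0.04867994  0.0515    ]
 11.58 [ 0.4385 -0.0647  0.2373] F [-0.06 -0.44  0.13] bal -182.4 -0.6
 13.15 [ 0.4743 -0.054   0.071 ] F [ 0.11 -0.06  1.17] bal -145.0 -0.4
```

View pics/s3.png

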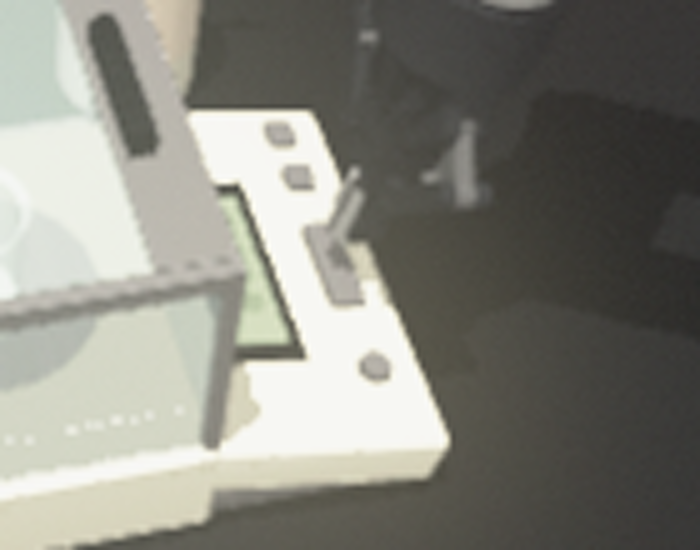

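The ridge centre is at x = -30.1 mm, exactly shut. The fingertips at crop (342,230) hover 20 mm above the tare bar (335,265), well clear of the other keys. Pressing.

Run:
```python
from h import *
h=lambda:((np.array(observe()["eef_pos"])-tare)@nrm*1000).round(2)
move_l(tare+.006*nrm,feed=.05);hold(.2);st("near");f0=np.array(observe()["ft_force"])
for z in np.arange(3,-8.1,-.5):
    hit=move_l(tare+z/1000*nrm,feed=.01,max_force=6.5)
    F=np.mean([(hold(.02),observe()["ft_force"])[1] for _ in range(4)],axis=0)
    f=(F-f0)@nrm; print(round(z,1),h(),f.round(2),hit)
    if hit or f>5.2: break
hold(.2);st("pressed")
```

```text
near 13.83 [ 0.4769 -0.0529  0.0568] F [-0.52 -1.07 -0.54] bal -142.2 -0.1
3.0 2.98 0.14 False
2.5 2.52 0.9 False
2.0 1.99 0.83 False
1.5 1.47 0.19 False
1.0 0.98 0.84 False
0.5 0.59 1.67 False
0.0 0.06 1.95 False
-0.5 -0.44 2.6 False
-1.0 -0.94 3.5 False
-1.5 -1.44 3.8 False
-2.0 -1.94 4.8 False
-2.5 -2.45 4.84 False
-3.0 -2.93 5.68 False
pressed 18.35 [ 0.4787 -0.0523  0.048 ] F [-2.2  -0.02  4.12] bal -140.3 -0.1
```

Contact came at +0.8 mm. The key is now about 3.7 mm in at 5.7 N, past the 2 mm at which it registers and short of the stop. Releasing and withdrawing.

Run:
```python
from h import *
move_l(tare+.012*nrm,feed=.02);move_l(tare+.19*nrm,feed=.12);st()
s=np.array(observe()["eef_pos"]);move_l([.36,.10,.30],feed=.2);hold(.3);st()
for n in("side","top"):
    im,d=get_image(n);cv2.imwrite(f"pics/{n}4.png",im[:,:,::-1])
    for a,(u,v) in {"power":(266,255),"tare":(290,249),"tareL":(284,250),"mode":(312,242),"print":(323,239)}.items():
        if n=="top": print(a,pt(n,u,v,d=d[v,u]).round(4))
```

```text
20.88 [ 0.4373 -0.0642  0.2352] F [0.25 0.44 0.31] bal -183.4 0.3
 22.3 [0.3601 0.0995 0.2997] F [-0.24 -0.13 -0.72] bal -211.2 179.1
power [0.4624 0.0066 0.0516]
tare [ 0.4777 -0.0523  0.0543]
tareL [ 0.475  -0.0379  0.0508]
mode [ 0.4952 -0.1081  0.0477]
print [ 0.5029 -0.1352  0.0502]
```

View pics/side4.png

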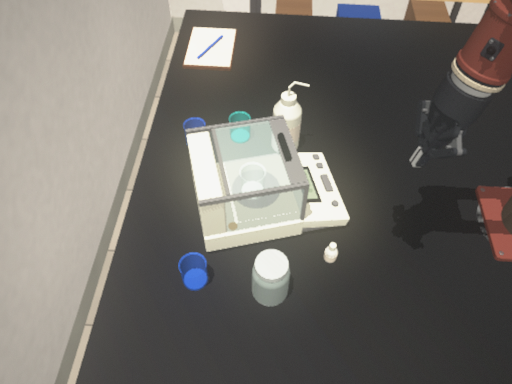

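The cover is shut with the ridge at (285,147), and the tare key at (327,183) is back up. Bottle (288,118), jar (270,278) and vial (331,253) stand where they were, and the hand is clear.

```bash
python3 -c "
from plant import *
print(job_done())"
```

```text
the job is handed in; nothing more can be done
None
```

The cover is fully shut, then the tare key was pressed about 3.7 mm and released. The beaker, bottle, jar and vial look unmoved in the last picture, the hand is clear, and the job was handed in at about 22 s.

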